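# Put four swapped print heads back in their own stands

### The arm

A 6-joint arm with a two-finger parallel gripper is mounted at the origin on the work surface. World frame = base frame: x ahead of the robot, y to its left, z up, the work surface at z = 0. Lengths are in m, angles in rad, forces in N, time in s.
With the tool pointing down it reaches from about 0.275 to 0.75 m from the base axis. Payload 10.2 kg.
Tool frame: the origin (TCP) lies on the mounting face of the last link; the fingertips stand 166 mm ahead of it and the grasp point (between the pads) lies 147 mm ahead of it; z points along the fingers, y is the line along which they close (so a half turn about z gives the same grasp; the last joint's range is limited). The gripper opens to 88 mm and grips with 3 to 60 N. Pads are 18 mm wide; open, the fingers measure 123 mm over their backs; the gripper's body (75 mm by 187 mm) begins 45 mm behind the grasp point.
Start: joints at [-1.46, 0.313, 1.498, -0, 1.331, -0.223], TCP at [0.172, -0.496, 0.405] pointing down, gripper open.
Joint ranges: [-2.94, 2.94], [-0.97, 2.17], [0.19, 2.56], [-1.23, 4.37], [0.02, 3.11], [-2.88, 2.88]. Speed limits (rad/s): [2.39, 2.39, 3.01, 3.14, 3.14, 3.14].

### API

Orientations are given as a unit quaternion [x, y, z, w].
In Python, from workcell import readout, optics, r gives the robot as it stands. The module is installed in compiled form; this text tells all that it offers.
- The arm moves only by the tool apply_moves, never from a script. Its argument "steps" is a list of rows, each a list of 2 entries, a list of its own where there are three numbers: the shift along the tool's x, y, z in cm, then the turn, a rotation vector about the tool's x, y, z in degrees. A call has 1 to 20 rows; each row shifts and turns the commanded pose from where the row before left it, along the tool's axes as they then stand; what a row does not reach is not made up. A row lasts 1/8 s, in which the tool goes at most 62.5 mm and 10.7 degrees, less where a joint would pass 70% of its speed; a pose out of reach is approached as far as the arm can. A call with a gripper value outside its range is refused whole. "grip" is the opening in per cent of the stroke, from 0 (shut) to 100 (fully open), set as the call begins (left out, the last holds). The fingers move at their own pace and stop on an object; the grip force is fixed at half the most. Time passes only in rows, so rows that do not move let the fingers close. It gives the time, the measured TCP pose, the force, the opening and the grip force at its end, in the units of the state.
- readout.state(): the state, without advancing time (a new reading comes with each control period).
- optics.capture(name): name is "scene" or "top" or "wrist"; returns a dict with "pixels" (384x512x3 uint8, red, green, blue), "K" (3x3 intrinsics, pixels), "distortion" ([k1, k2, p1, p2, k3] as OpenCV has them; the pictures are not rectified), "R" (3x3) and "t" (3): a world point X has camera coordinates R X + t. Camera axes: x right, y down, z forward; pixel columns grow to the right and rows downward; lengths in m; the calibration is good to about 2 mm. A picture is of the moment at which its call begins. There is no depth.
- r.hand_in(): hands the job in; it is judged then, once.
The state is a dict: "t": time; "joint_positions": joint angles; "joint_velocities": joint speeds; "effort": joint torques, N m; "tool_pos": TCP position; "tool_rot": TCP orientation; "contact_force": force on the tool from outside, world axes, zero at the start; "wrist_torque": the same for the moment, N m; "gripper_width": opening from 0.0 (shut) to 1.0 (fully open); "grasp_force": force on a finger pad.
Only numpy, scipy, OpenCV 4.12 (cv2) and the standard library are available. Lean on these libraries where they do the work, as an engineer would, in place of code of your own. Each camera call takes 0.05 s, during which the arm holds its last target. There are 200 camera calls.

### The job

The four print heads of the tool-changing printer were put back in the wrong stands after cleaning: shift them round, using the empty white stand as the parking place, until every head sits fully home and upright in the stand of its own colour and the white stand is empty again. Never set a head down on the bench, where its nozzle would be damaged, and lower it gently into a stand instead of dropping it.

Things in the scene. Friction and masses are not known exactly. Their poses are not given: they have to be found in the camera images.
- head_red_center (a point): red print head, rigid, 0.3 kg, no cable. Point: centre of its red cover, on the nozzle axis, z up. Cover 48 (x) x 46 (y) x 56 mm high; pinch the flat y sides. Top fittings reach 37 mm above the point. Black fan 14 mm beyond the cover at -x, motor 18 mm at +x, neither wider than the cover. Below the cover the 22 mm round heat sink and pointed nozzle hang 30 mm: tip 58 mm under the point. It may sit turned either way.
- head_blue_center (a point): blue print head, rigid, 0.3 kg, no cable. Point: centre of its blue cover, on the nozzle axis, z up. Cover 48 (x) x 46 (y) x 56 mm high; pinch the flat y sides. Top fittings reach 37 mm above the point. Black fan 14 mm beyond the cover at -x, motor 18 mm at +x, neither wider than the cover. Below the cover the 22 mm round heat sink and pointed nozzle hang 30 mm: tip 58 mm under the point. It may sit turned either way.
- head_yellow_center (a point): yellow print head, rigid, 0.3 kg, no cable. Point: centre of its yellow cover, on the nozzle axis, z up. Cover 48 (x) x 46 (y) x 56 mm high; pinch the flat y sides. Top fittings reach 37 mm above the point. Black fan 14 mm beyond the cover at -x, motor 18 mm at +x, neither wider than the cover. Below the cover the 22 mm round heat sink and pointed nozzle hang 30 mm: tip 58 mm under the point. It may sit turned either way.
- head_green_center (a point): green print head, rigid, 0.3 kg, no cable. Point: centre of its green cover, on the nozzle axis, z up. Cover 48 (x) x 46 (y) x 56 mm high; pinch the flat y sides. Top fittings reach 37 mm above the point. Black fan 14 mm beyond the cover at -x, motor 18 mm at +x, neither wider than the cover. Below the cover the 22 mm round heat sink and pointed nozzle hang 30 mm: tip 58 mm under the point. It may sit turned either way.
- stand_red: red print-head stand, fixed to the bench: where the red head belongs. Origin on the bench under its centre, z up. Base 96 x 84 mm; flat 76 x 76 mm seat on top, 45 mm above the bench, with a round 40 mm hole in the middle for the nozzle. A head sits with its cover underside on the seat: its point then 73 mm, its nozzle tip 15 mm above the bench.
- stand_blue: blue print-head stand, fixed to the bench: where the blue head belongs. Origin on the bench under its centre, z up. Base 96 x 84 mm; flat 76 x 76 mm seat on top, 45 mm above the bench, with a round 40 mm hole in the middle for the nozzle. A head sits with its cover underside on the seat: its point then 73 mm, its nozzle tip 15 mm above the bench.
- stand_yellow: yellow print-head stand, fixed to the bench: where the yellow head belongs. Origin on the bench under its centre, z up. Base 96 x 84 mm; flat 76 x 76 mm seat on top, 45 mm above the bench, with a round 40 mm hole in the middle for the nozzle. A head sits with its cover underside on the seat: its point then 73 mm, its nozzle tip 15 mm above the bench.
- stand_green: green print-head stand, fixed to the bench: where the green head belongs. Origin on the bench under its centre, z up. Base 96 x 84 mm; flat 76 x 76 mm seat on top, 45 mm above the bench, with a round 40 mm hole in the middle for the nozzle. A head sits with its cover underside on the seat: its point then 73 mm, its nozzle tip 15 mm above the bench.
- stand_spare: white print-head stand, fixed to the bench: the spare stand, which holds no head at the start. Origin on the bench under its centre, z up. Base 96 x 84 mm; flat 76 x 76 mm seat on top, 45 mm above the bench, with a round 40 mm hole in the middle for the nozzle. A head sits with its cover underside on the seat: its point then 73 mm, its nozzle tip 15 mm above the bench.
There are look-alikes about, which are no part of the job. What is shaped like the stand_green but orange or pink is not meant.

How it is judged:
By the outcome, as a careful person would: the job done as asked, in the order asked, and still so for the second after the job is handed in, with the robot touching nothing.
It also fails if it takes over 136 s, if anything falls off the work surface, if the arm or the gripper's body presses on something with over 40 N, if the wrist force passes 120 N, or if a joint passes its speed limit or range.

## Working session

There is one attempt and no reset: what is moved stays moved. The work goes in short steps, Python scripts to look and compute and a tool call to move; the robot and the scene stay as the last step left them, time stands still between calls to the robot, and variables do not carry over. Pictures are saved under pics/ and viewed, at most 14 in all, crops included, and the job is handed in when it is done.

Besides the shell and the picture viewer there is one more tool, called after ">>>" as name(argument=value, ...), one argument or row to a line, values as JSON. apply_moves: Moves the arm, as the interface text tells. Its arguments: {"type":"object","properties":{"steps":{"type":"array","items":{"type":"array"}},"grip":{"type":"number"}},"required":["steps"]}

```bash
mkdir -p pics
python3 - <<'E'
from workcell import readout, optics, r
import cv2, pickle
d={}
for n in ("top","scene"):
    c=optics.capture(n); d[n]=c
    cv2.imwrite(f"pics/{n}0.png",cv2.resize(c["pixels"][:,:,::-1],(800,600),interpolation=cv2.INTER_CUBIC))
    print(n,c["K"].tolist(),c["distortion"],(-c["R"].T@c["t"]).round(3),c["R"].round(3).tolist())
pickle.dump(d,open("c0.pkl","wb"))
s=readout.state();print(s["tool_pos"],s["tool_rot"],s["t"])
E
```

```text
top [[349.90950508121256, 0.0, 260.41303184414426], [0.0, 349.90950508121256, 186.4521662059923], [0.0, 0.0, 1.0]] [-0.0246496  0.         0.         0.         0.       ] [ 0.448 -0.099  1.232] [[-0.0, -1.0, 0.011], [-0.996, -0.001, -0.084], [0.084, -0.011, -0.996]]
scene [[372.9941901974343, 0.0, 255.7403056132637], [0.0, 372.9941901974343, 198.10489040966374], [0.0, 0.0, 1.0]] [-0.04151817  0.          0.          0.          0.        ] [ 1.281 -0.47   0.91 ] [[0.474, 0.881, -0.014], [0.621, -0.345, -0.704], [-0.625, 0.325, -0.71]]
[ 0.17199798 -0.49599853  0.40425814] [ 9.86108790e-01  1.66099907e-01  4.77076792e-05 -5.21912316e-04] 0.1
```

View pics/top0.png

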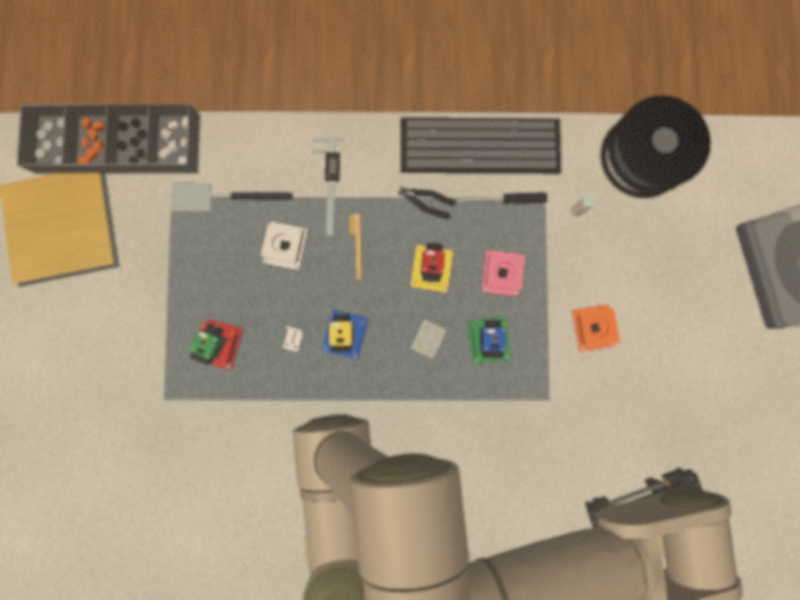

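View pics/scene0.png

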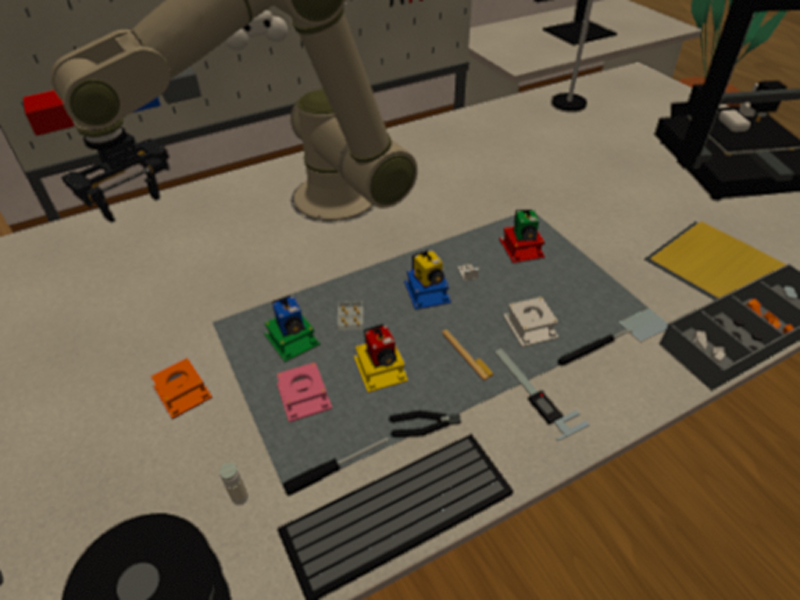

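Top view (800x600 px): red head on the yellow stand (432,268), yellow head on the blue stand (345,333), blue head on the green stand (490,340), and green head on the red stand (215,343). The empty white stand is at (284,245). The look-alike stands are pink (503,272) and orange (596,328), and I will not use either.

The plan is red→white, yellow→yellow, blue→blue, green→green, red→red.

```bash
cat > h.py <<'E'
import numpy as np, cv2
from workcell import readout, optics
from scipy.spatial.transform import Rotation as Ro
def ray(c,uv,z):
    p=cv2.undistortPoints(np.array(uv,float).reshape(-1,1,2),c["K"],np.array(c["distortion"])).reshape(-1,2)
    d=np.c_[p,np.ones(len(p))]@c["R"]; o=-c["R"].T@c["t"]
    return (o+d*((z-o[2])/d[:,2])[:,None])[:,:2]
HUE={"red":[(0,6),(172,180)],"blue":[(100,130)],"yellow":[(20,34)],"green":[(45,85)]}
def mask(img,col,s=110,v=40):
    h=cv2.cvtColor(img,cv2.COLOR_RGB2HSV)
    if col=="white": return ((h[...,1]<45)&(h[...,2]>190)).astype(np.uint8)
    m=np.zeros(h.shape[:2],bool)
    for a,b in HUE[col]: m|=(h[...,0]>=a)&(h[...,0]<=b)
    return (m&(h[...,1]>s)&(h[...,2]>v)).astype(np.uint8)
def blobs(m,amin=40):
    n,l,st,ce=cv2.connectedComponentsWithStats(m)
    return [(i,st[i,4],ce[i],l==i) for i in range(1,n) if st[i,4]>=amin]
def delta(xy,z,tooly_deg):
    """moves to put grasp point over xy at grasp height z; tool y line at world angle (mod 180)"""
    s=readout.state(); R=Ro.from_quat(s["tool_rot"]).as_matrix()
    t=np.array([*xy,z+0.147])-s["tool_pos"]
    cur=np.degrees(np.arctan2(R[1,1],R[0,1]))
    dw=(tooly_deg-cur+90)%180-90
    print("shift cm (tool, before turn)",(R.T@t*100).round(2),"turn about tool z",round(-dw,1),"tilt",(R[:,2]).round(4))
E
python3 - <<'E'
from h import *
import pickle
d=pickle.load(open("c0.pkl","rb"))
for n in d:
    c=d[n]; img=c["pixels"].copy()
    for col in ("red","blue","yellow","green","white"):
        m=mask(img,col)
        if n=="top": m[:120]=0; m[260:]=0; m[:,:105]=0; m[:,355:]=0
        for i,a,ce,_ in blobs(m):
            if a<1200: print(n,col,a,ce.round(1),"z.1",ray(c,ce,.09)[0].round(3),"z.03",ray(c,ce,.03)[0].round(3))
c=d["top"]; cv2.imwrite("pics/crop.png",cv2.resize(c["pixels"][125:250,105:355,::-1],(800,400),interpolation=cv2.INTER_CUBIC))
E
```

```text
top red 155 [276.9 168.1] z.1 [ 0.606 -0.166] z.03 [ 0.614 -0.169]
top red 349 [144.4 219.4] z.1 [0.437 0.265] z.03 [0.437 0.284]
top blue 148 [228.2 213.4] z.1 [ 0.457 -0.007] z.03 [ 0.457 -0.002]
top blue 112 [315.8 217.4] z.1 [ 0.444 -0.292] z.03 [ 0.444 -0.302]
top yellow 356 [275.3 174.2] z.1 [ 0.585 -0.161] z.03 [ 0.593 -0.164]
top yellow 205 [217.9 213.5] z.1 [0.457 0.026] z.03 [0.457 0.033]
top green 42 [304.7 214.4] z.1 [ 0.453 -0.256] z.03 [ 0.454 -0.264]
top white 219 [178.8 155.1] z.1 [0.648 0.157] z.03 [0.659 0.171]
top white 77 [186.9 216.6] z.1 [0.447 0.127] z.03 [0.446 0.139]
scene red 654 [29.2 71.6] z.1 [-0.751 -0.653] z.03 [-0.899 -0.666]
scene red 410 [333.8 157.4] z.1 [0.516 0.236] z.03 [0.46  0.288]
scene red 230 [241.8 218.2] z.1 [ 0.613 -0.17 ] z.03 [ 0.564 -0.148]
scene red 851 [193.5 250.7] z.1 [ 0.655 -0.339] z.03 [ 0.609 -0.329]
scene blue 42 [96.3 66.5] z.1 [-0.626 -0.349] z.03 [-0.765 -0.34 ]
scene blue 411 [272.8 186.9] z.1 [ 0.541 -0.023] z.03 [0.487 0.009]
scene blue 140 [181.6 200.9] z.1 [ 0.459 -0.301] z.03 [ 0.399 -0.289]
scene yellow 111 [450.9  2
[... 252 characters left out ...]
.146]
scene yellow 46 [67.5 81.4] z.1 [-0.54  -0.498] z.03 [-0.674 -0.5  ]
scene yellow 100 [253.4 104. ] z.1 [0.071 0.157] z.03 [-0.018  0.203]
scene yellow 249 [272.5 169.7] z.1 [0.469 0.018] z.03 [0.41  0.054]
scene yellow 593 [242.3 236.7] z.1 [ 0.676 -0.2  ] z.03 [ 0.631 -0.18 ]
scene yellow 44 [309.5 234.4] z.1 [ 0.76 -0.03] z.03 [0.722 0.002]
scene green 125 [447.7   6.2] z.1 [-0.382  1.829] z.03 [-0.503  1.997]
scene green 79 [459.    6.5] z.1 [-0.344  1.892] z.03 [-0.463  2.065]
scene green 261 [487.   17.7] z.1 [-0.124  1.883] z.03 [-0.227  2.055]
scene green 91 [334.5 141.8] z.1 [0.445 0.292] z.03 [0.383 0.348]
scene green 498 [185.9 217.2] z.1 [ 0.529 -0.313] z.03 [ 0.474 -0.302]
```

View pics/crop.png

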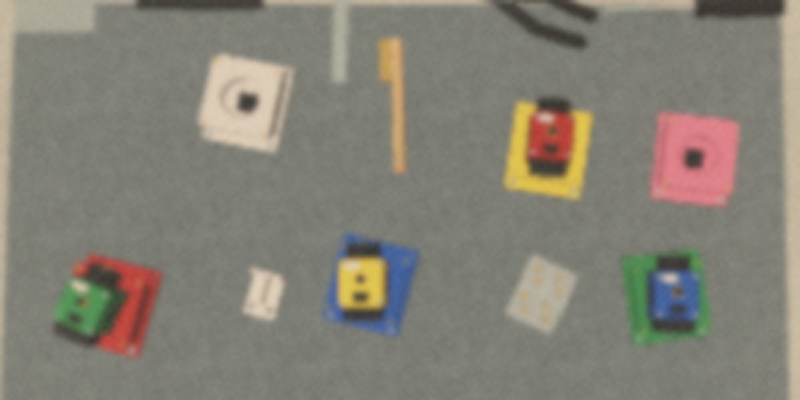

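The crop confirms it: the white stand (245,103) is the spare. Pink (695,158) is not part of the job. The four heads sit on the wrong-coloured stands as listed. Next I move over the red head for a close look with the wrist camera.

>>> apply_moves(
  steps=[
    [[4.9,-1.8,0],[0,0,0]],
    [[4.9,-1.8,0],[0,0,0]],
    [[4.9,-1.8,0],[0,0,0]],
    [[4.9,-1.8,0],[0,0,0]],
    [[4.9,-1.8,0],[0,0,0]],
    [[4.9,-1.8,0],[0,0,0]],
    [[4.9,-1.8,0],[0,0,0]],
    [[4.9,-1.8,0],[0,0,0]],
    [[4.0,-1.8,0],[0,0,0]],
    [[0,0,0],[0,0,10]],
    [[0,0,0],[0,0,9]],
    [[0,0,0],[0,0,0]],
    [[0,0,0],[0,0,0]],
  ],
  grip=100,
)

```text
t: 1.72
tool_pos: [0.527, -0.2015, 0.4046]
tool_rot: [1.0, 0.002, -0.0, -0.0]
contact_force: [0.7, 0.0, -0.2]
gripper_width: 1.0
grasp_force: 0.0
```

Run:
```python
from h import *
import pickle
c=optics.capture("wrist"); pickle.dump(c,open("w1.pkl","wb"))
cv2.imwrite("pics/w1.png",cv2.resize(c["pixels"][:,:,::-1],(800,600)))
print((-c["R"].T@c["t"]).round(3),c["R"].round(2).tolist(),c["K"][0],c["distortion"],readout.state()["tool_pos"])
```

```text
[ 0.598 -0.201  0.384] [[0.01, -1.0, 0.0], [-0.96, -0.01, 0.28], [-0.28, -0.0, -0.96]] [340.82797806   0.         250.69541361] [-0.03732421  0.          0.          0.          0.        ] [ 0.52699948 -0.20155236  0.40463452]
```

View pics/w1.png

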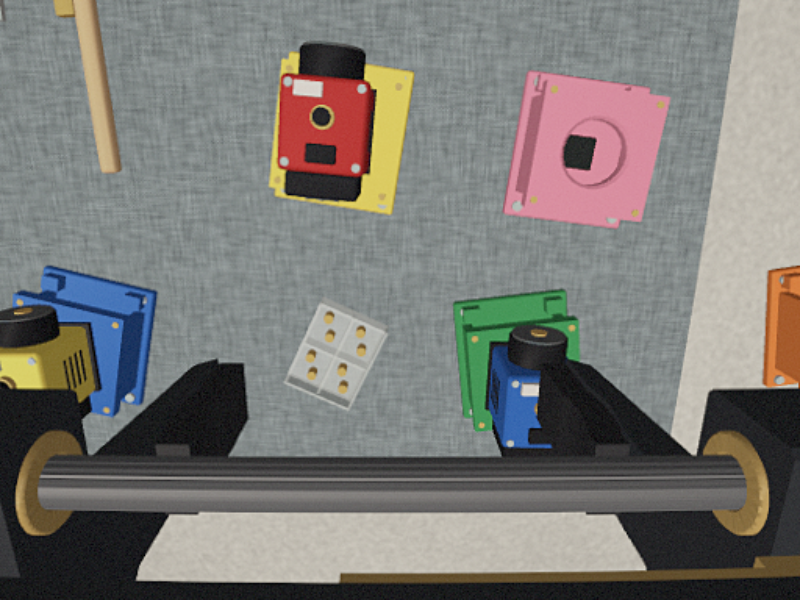

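The wrist view is sharp. The red head is at (325,125), with its cover top lit and its right side dark, on the yellow stand. I'll measure the top face.

```bash
cat >> h.py <<'E'
def head(c,col,near=None,z=0.101,k=0.72):
    """bright top face of the cover -> rectangle on plane z"""
    img=c["pixels"]; m=mask(img,col); v=img.max(2).astype(float)
    out=[]
    for i,a,ce,l in blobs(m,800):
        thr=k*np.percentile(v[l],80)
        t=(l&(v>thr)).astype(np.uint8); t=cv2.morphologyEx(t,cv2.MORPH_OPEN,np.ones((3,3),np.uint8))
        n=max(cv2.findContours(t,cv2.RETR_EXTERNAL,cv2.CHAIN_APPROX_NONE)[0],key=cv2.contourArea)
        h=cv2.convexHull(n).reshape(-1,2); w=ray(c,h,z)
        (x,y),s,an=cv2.minAreaRect((w*1000).astype(np.float32)); 
        out.append((round(x),round(y),np.round(s,1).tolist(),round(an,1),ce.round().tolist(),int(a))); print(col,out[-1])
    return out
def hole(c,col):
    """empty stand: rect of seat at z=.045 and dark hole"""
    m=mask(c["pixels"],col)
    for i,a,ce,l in blobs(m,1500):
        n=max(cv2.findContours(l.astype(np.uint8),cv2.RETR_EXTERNAL,cv2.CHAIN_APPROX_NONE)[0],key=cv2.contourArea)
        for z in (.045,.02):
            w=ray(c,cv2.convexHull(n).reshape(-1,2),z)
            (x,y),s,an=cv2.minAreaRect((w*1000).astype(np.float32)); print(col,"z",z,round(x),round(y),np.round(s,1).tolist(),round(an,1),ce.round().tolist())
E
python3 - <<'E'
from h import *
import pickle
c=pickle.load(open("w1.pkl","rb"))
for k in (.6,.72,.8,.85): head(c,"red",k=k)
# yellow stand rim
hole(c,"yellow")
h=cv2.cvtColor(c["pixels"],cv2.COLOR_RGB2HSV)
for u,v in((325,85),(325,140),(370,130),(300,120)): print(h[int(v*.64),int(u*.64)])
E
```

```text
red (608, -166, [44.7, 47.2], 84.9, [209.0, 80.0], 2850)
red (608, -165, [44.1, 46.8], 85.0, [209.0, 80.0], 2850)
red (608, -165, [43.6, 46.4], 85.0, [209.0, 80.0], 2850)
red (608, -165, [43.2, 45.9], 85.0, [209.0, 80.0], 2850)
yellow z 0.045 604 -169 [79.0, 85.6] 81.4 [237.0, 91.0]
yellow z 0.02 605 -166 [84.9, 91.9] 81.4 [237.0, 91.0]
yellow z 0.045 450 42 [56.5, 68.6] 0.5 [32.0, 233.0]
yellow z 0.02 440 60 [60.7, 73.6] 0.5 [32.0, 233.0]
[  0 181 187]
[  2 184 186]
[174 150  61]
[  1 175 188]
```

```bash
python3 -c "
from h import *
delta((.608,-.1655),.074,85)"
```

```text
shift cm (tool, before turn) [ 8.12 -3.57 18.36] turn about tool z 5.3 tilt [-2.e-04  1.e-04 -1.e+00]
```

>>> apply_moves(
  steps=[
    [[4.1,-1.8,0],[0,0,0]],
    [[4.0,-1.8,0],[0,0,0]],
    [[0,0,0],[0,0,5.3]],
    [[0,0,3],[0,0,0]],
    [[0,0,4],[0,0,0]],
    [[0,0,3],[0,0,0]],
    [[0,0,0],[0,0,0]],
    [[0,0,0],[0,0,0]],
  ],
)

```text
t: 2.78
tool_pos: [0.6082, -0.1654, 0.3063]
tool_rot: [0.999, -0.045, 0.001, 0.0]
contact_force: [-0.2, -0.4, 0.2]
gripper_width: 0.998
grasp_force: 0.0
```

Run:
```python
from h import *
c=optics.capture("wrist")
cv2.imwrite("pics/w2.png",cv2.resize(c["pixels"][:,:,::-1],(800,600)))
head(c,"red",k=.72);delta((.608,-.1655),.074,85)
```

```text
red (609, -165, [44.1, 45.8], 84.7, [252.0, 214.0], 4993)
shift cm (tool, before turn) [-0.05  0.    8.55] turn about tool z -0.1 tilt [ 0.0025 -0.0012 -1.    ]
```

View pics/w2.png

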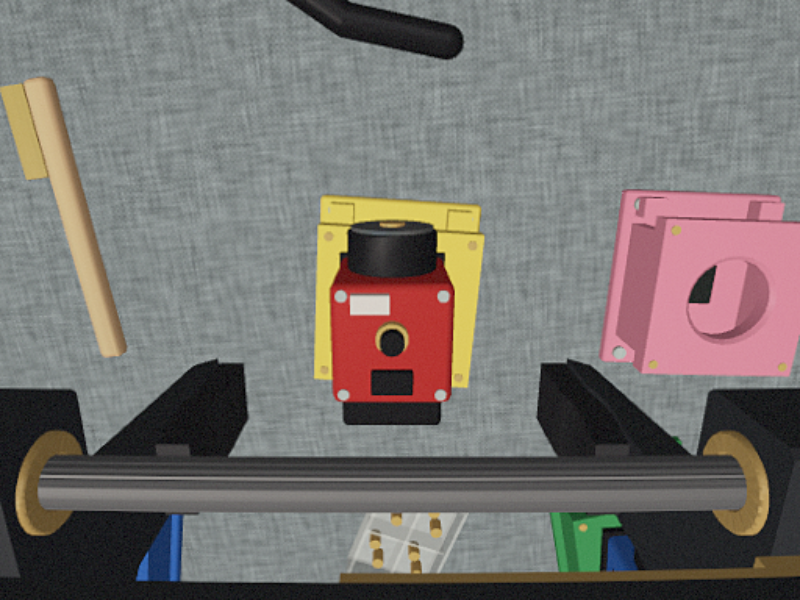

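The red head sits centred between the open fingers at (391,340), with its cover square to them. Descend and grip.

>>> apply_moves(
  steps=[
    [[0,0,3],[0,0,0]],
    [[0,0,2.5],[0,0,0]],
    [[0,0,2],[0,0,0]],
    [[0,0,1.0],[0,0,0]],
    [[0,0,0],[0,0,0]],
  ],
)

```text
t: 3.45
tool_pos: [0.6081, -0.1653, 0.2202]
tool_rot: [0.999, -0.045, 0.0, 0.0]
contact_force: [0.4, -0.6, -0.0]
gripper_width: 1.003
grasp_force: 0.0
```

>>> apply_moves(
  steps=[
    [[0,0,0],[0,0,0]],
    [[0,0,0],[0,0,0]],
    [[0,0,0],[0,0,0]],
    [[0,0,0],[0,0,0]],
    [[0,0,0],[0,0,0]],
    [[0,0,0],[0,0,0]],
    [[0,0,0],[0,0,0]],
    [[0,0,0],[0,0,0]],
  ],
  grip=0,
)

```text
t: 4.45
tool_pos: [0.608, -0.1653, 0.2198]
tool_rot: [0.999, -0.045, 0.0, 0.0]
contact_force: [-0.2, 0.1, 1.4]
gripper_width: 0.518
grasp_force: 30.0
```

>>> apply_moves(
  steps=[
    [[0,0,-1],[0,0,0]],
    [[0,0,-2],[0,0,0]],
    [[0,0,-4],[0,0,0]],
    [[0,0,-4],[0,0,0]],
    [[0,0,-4],[0,0,0]],
    [[-1,-3.7,0],[0,0,0]],
    [[-1,-3.7,0],[0,0,0]],
    [[-1,-3.7,0],[0,0,0]],
    [[-1,-3.7,0],[0,0,0]],
    [[-1,-3.7,0],[0,0,0]],
    [[-1,-3.7,0],[0,0,0]],
    [[-1,-3.7,0],[0,0,0]],
    [[-1,-3.7,0],[0,0,0]],
    [[0,0,0],[0,0,0]],
    [[0,0,0],[0,0,0]],
  ],
)

```text
t: 6.32
tool_pos: [0.555, 0.1364, 0.3699]
tool_rot: [0.999, -0.045, 0.0, 0.0]
contact_force: [0.6, -0.3, -2.5]
gripper_width: 0.519
grasp_force: 30.0
```

Run:
```python
from h import *
import pickle
c=optics.capture("wrist");pickle.dump(c,open("w3.pkl","wb"))
cv2.imwrite("pics/w3.png",cv2.resize(c["pixels"][:,:,::-1],(800,600)))
hole(c,"white")
```

```text
white z 0.045 653 164 [79.1, 84.8] 78.6 [209.0, 61.0]
white z 0.02 656 166 [85.6, 91.7] 78.6 [209.0, 61.0]
```

View pics/w3.png

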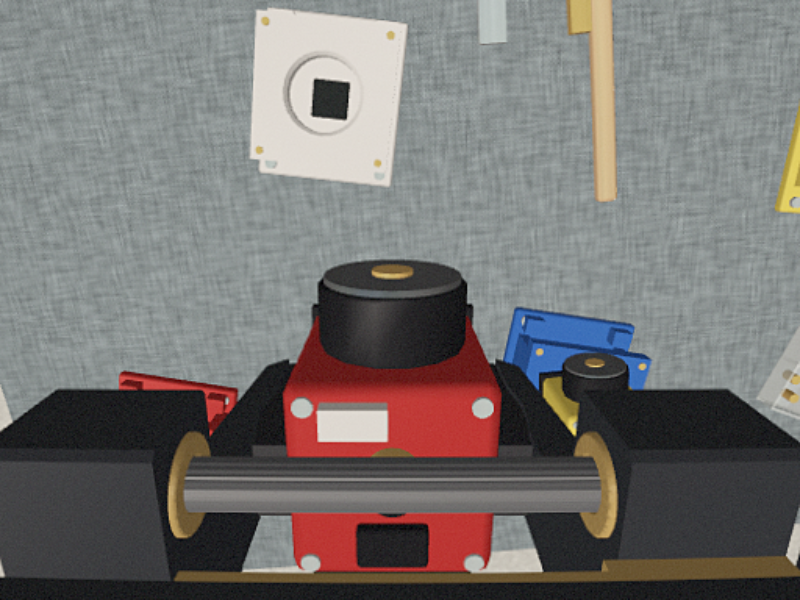

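The white stand is clear of the held head. Its hole rim is at (322,93) and its seat screws are at (265,21), (390,35), (378,163) and (259,150).

```bash
cat >> h.py <<'E'
def circ(c,col,z=.045,show=True):
    """hole rim by Hough in the stand's bounding box, projected on the seat plane"""
    m=mask(c["pixels"],col); g=cv2.cvtColor(c["pixels"],cv2.COLOR_RGB2GRAY)
    f=4
    for i,a,ce,l in blobs(m,1500):
        x,y,w,h=cv2.boundingRect(l.astype(np.uint8)); 
        zc=(c["R"]@np.array([*ray(c,[ce],z)[0],z])+c["t"])[2]; rr=.02*c["K"][0,0]/zc
        s=cv2.resize(g[y:y+h,x:x+w],None,fx=f,fy=f,interpolation=cv2.INTER_CUBIC)
        k=cv2.HoughCircles(s,cv2.HOUGH_GRADIENT,1,20,param1=100,param2=15,minRadius=int(f*rr*.85),maxRadius=int(f*rr*1.12))
        if k is None: print(col,"none",ce); continue
        for u,v,q in k[0][:3]:
            p=np.array([(u+.5)/f-.5+x,(v+.5)/f-.5+y]); print(col,"hole",ray(c,[p],z)[0].round(4),"px800",(p*1.5625).round(),"r/exp",round(q/f/rr,2))
E
python3 - <<'E'
from h import *
import pickle
c=pickle.load(open("w3.pkl","rb"))
circ(c,"white")
P=np.array([(265,21),(390,35),(378,163),(259,150)])/1.5625
w=ray(c,P,.045); print(w.mean(0),w); print(ray(c,[np.array([322.5,93])/1.5625],.045))
delta((.648,.1625),.2,0)
E
```

```text
white hole [0.6557 0.162 ] px800 [327.  94.] r/exp 1.03
white hole [0.66   0.1666] px800 [318.  86.] r/exp 0.93
white hole [0.6557 0.168 ] px800 [316.  95.] r/exp 0.91
[0.65592009 0.16441194] [[0.69476616 0.19028695]
 [0.68184498 0.12573346]
 [0.61699905 0.13832923]
 [0.63007017 0.2032981 ]]
[[0.65636928 0.16458516]]
shift cm (tool, before turn) [ 9.   -3.48  2.28] turn about tool z 84.8 tilt [-0.e+00 -2.e-04 -1.e+00]
```

```bash
python3 -c "
from h import *
delta((.656,.1645),.073,78.7)"
```

```text
shift cm (tool, before turn) [ 9.78 -3.76 14.98] turn about tool z 6.1 tilt [-0.e+00 -2.e-04 -1.e+00]
```

>>> apply_moves(
  steps=[
    [[3.3,-1.3,0],[0,0,0]],
    [[3.3,-1.3,0],[0,0,0]],
    [[3.2,-1.2,0],[0,0,0]],
    [[0,0,0],[0,0,6.1]],
    [[0,0,3],[0,0,0]],
    [[0,0,3],[0,0,0]],
    [[0,0,3],[0,0,0]],
    [[0,0,2.5],[0,0,0]],
    [[0,0,1.5],[0,0,0]],
    [[0,0,0.7],[0,0,0]],
    [[0,0,0],[0,0,0]],
    [[0,0,0],[0,0,0]],
  ],
)

```text
t: 7.88
tool_pos: [0.6563, 0.1657, 0.2338]
tool_rot: [0.995, -0.098, 0.001, -0.0]
contact_force: [0.5, -0.3, -1.6]
gripper_width: 0.523
grasp_force: 30.0
```

>>> apply_moves(
  steps=[
    [[0,0,0.4],[0,0,0]],
    [[0,0,0.3],[0,0,0]],
    [[0,0,0.3],[0,0,0]],
    [[0,0,0.2],[0,0,0]],
    [[0,0,0],[0,0,0]],
  ],
)

```text
t: 8.5
tool_pos: [0.656, 0.1658, 0.2205]
tool_rot: [0.995, -0.098, -0.0, 0.0]
contact_force: [-0.4, -0.2, -2.0]
gripper_width: 0.522
grasp_force: 30.0
```

>>> apply_moves(
  steps=[
    [[0,0,0.1],[0,0,0]],
    [[0,0,0.05],[0,0,0]],
    [[0,0,0],[0,0,0]],
    [[0,0,0],[0,0,0]],
  ],
)

```text
t: 9.0
tool_pos: [0.6561, 0.1658, 0.2198]
tool_rot: [0.995, -0.098, 0.0, -0.0]
contact_force: [-3.1, -0.5, 5.0]
gripper_width: 0.522
grasp_force: 30.0
```

>>> apply_moves(
  steps=[
    [[0,0,0],[0,0,0]],
    [[0,0,0],[0,0,0]],
    [[0,0,0],[0,0,0]],
    [[0,0,0],[0,0,0]],
    [[0,0,0],[0,0,0]],
    [[0,0,0],[0,0,0]],
    [[0,0,0],[0,0,0]],
    [[0,0,-2],[0,0,0]],
    [[0,0,-3],[0,0,0]],
    [[0,0,-4],[0,0,0]],
    [[0,0,-4],[0,0,0]],
    [[0,0,-3],[0,0,0]],
  ],
  grip=100,
)

```text
t: 10.5
tool_pos: [0.6557, 0.1657, 0.383]
tool_rot: [0.995, -0.098, 0.002, -0.0]
contact_force: [-0.1, 0.7, 0.3]
gripper_width: 1.0
grasp_force: 0.0
```

>>> apply_moves(
  steps=[
    [[-4,4,0],[0,0,0]],
    [[-4,4,0],[0,0,0]],
    [[-4,4,0],[0,0,0]],
    [[-4,4,0],[0,0,0]],
    [[-2.3,2.5,0],[0,0,0]],
    [[0,0,0],[0,0,0]],
    [[0,0,0],[0,0,0]],
    [[0,0,0],[0,0,0]],
  ],
)

```text
t: 11.5
tool_pos: [0.441, 0.0205, 0.3794]
tool_rot: [0.995, -0.098, 0.0, -0.0]
contact_force: [0.4, 0.5, 0.3]
gripper_width: 0.999
grasp_force: 0.0
```

Run:
```python
from h import *
import pickle
c=optics.capture("wrist");pickle.dump(c,open("w4.pkl","wb"))
cv2.imwrite("pics/w4.png",cv2.resize(c["pixels"][:,:,::-1],(800,600)))
head(c,"yellow");head(c,"red");head(c,"green"); circ(c,"yellow"); hole(c,"blue"); hole(c,"red")
```

```text
yellow (548, -115, [61.6, 6.4], 79.9, [410.0, 5.0], 868)
yellow (458, 27, [46.8, 44.8], 0.3, [239.0, 165.0], 3032)
red (447, 226, [12.1, 40.5], 67.3, [20.0, 215.0], 2813)
yellow none [238.93601583 164.62862797]
blue z 0.045 462 25 [76.0, 86.5] 76.1 [249.0, 136.0]
blue z 0.02 458 27 [82.1, 93.4] 76.1 [249.0, 136.0]
red z 0.045 443 257 [46.5, 76.6] 74.5 [20.0, 215.0]
red z 0.02 437 277 [50.2, 82.7] 74.5 [20.0, 215.0]
```

View pics/w4.png

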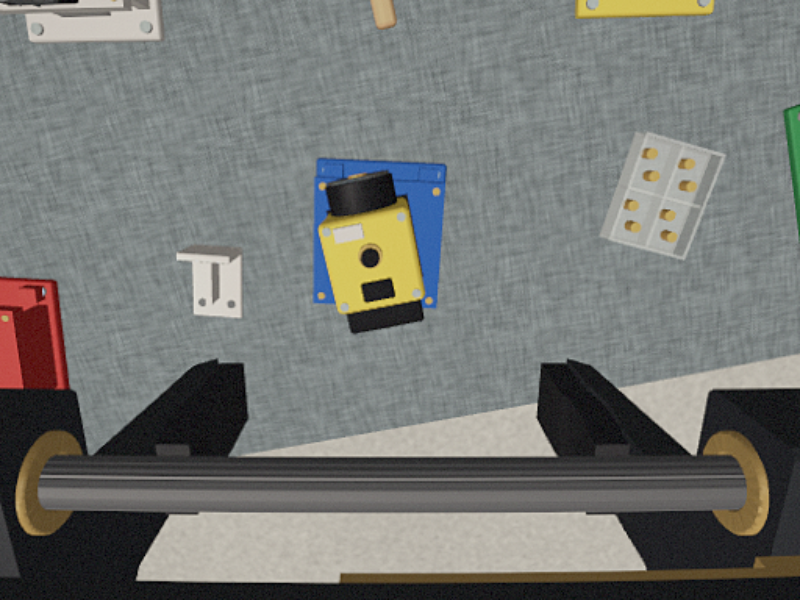

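The yellow head is at (370,260), tool-aligned to about 11°, and its cover is clear of obstacles.

```bash
python3 -c "
from h import *
delta((.458,.027),.073,90.3)"
```

```text
shift cm (tool, before turn) [ 1.55 -0.97 15.93] turn about tool z -11.5 tilt [ 1.e-04  0.e+00 -1.e+00]
```

>>> apply_moves(
  steps=[
    [[1.55,-0.95,0],[0,0,0]],
    [[0,0,0],[0,0,-5.8]],
    [[0,0,0],[0,0,-5.7]],
    [[0,0,4],[0,0,0]],
    [[0,0,4],[0,0,0]],
    [[0,0,3],[0,0,0]],
    [[0,0,2.5],[0,0,0]],
    [[0,0,1.5],[0,0,0]],
    [[0,0,0.9],[0,0,0]],
    [[0,0,0],[0,0,0]],
    [[0,0,0],[0,0,0]],
  ],
)

```text
t: 12.92
tool_pos: [0.4577, 0.0265, 0.2207]
tool_rot: [1.0, 0.002, 0.0, 0.0]
contact_force: [-0.1, -1.0, -0.5]
gripper_width: 0.995
grasp_force: 0.0
```

>>> apply_moves(
  steps=[
    [[0,0,0],[0,0,0]],
    [[0,0,0],[0,0,0]],
    [[0,0,0],[0,0,0]],
    [[0,0,0],[0,0,0]],
    [[0,0,0],[0,0,0]],
    [[0,0,0],[0,0,0]],
    [[0,0,0],[0,0,0]],
    [[0,0,0],[0,0,0]],
  ],
  grip=0,
)

```text
t: 13.92
tool_pos: [0.4575, 0.0264, 0.2203]
tool_rot: [1.0, 0.002, -0.0, -0.0]
contact_force: [0.1, 1.1, 1.0]
gripper_width: 0.523
grasp_force: 30.0
```

>>> apply_moves(
  steps=[
    [[0,0,-1],[0,0,0]],
    [[0,0,-2],[0,0,0]],
    [[0,0,-4],[0,0,0]],
    [[0,0,-4],[0,0,0]],
    [[0,0,-4],[0,0,0]],
    [[1,3.3,0],[0,0,0]],
    [[1,3.3,0],[0,0,0]],
    [[1,3.3,0],[0,0,0]],
    [[1,3.3,0],[0,0,0]],
    [[1,3.3,0],[0,0,0]],
    [[0,3.2,0],[0,0,0]],
    [[0,0,0],[0,0,0]],
    [[0,0,0],[0,0,0]],
    [[0,0,0],[0,0,0]],
  ],
)

```text
t: 15.68
tool_pos: [0.5082, -0.1695, 0.3704]
tool_rot: [1.0, 0.002, -0.0, -0.0]
contact_force: [0.5, -0.3, -4.3]
gripper_width: 0.517
grasp_force: 30.0
```

Run:
```python
from h import *
import pickle
c=optics.capture("wrist");pickle.dump(c,open("w5.pkl","wb"))
cv2.imwrite("pics/w5.png",cv2.resize(c["pixels"][:,:,::-1],(800,600)))
circ(c,"yellow"); hole(c,"yellow"); circ(c,"green")
delta((.605,-.1665),.0733,81.4)
```

```text
yellow hole [ 0.6043 -0.1682] px800 [390.  97.] r/exp 1.01
yellow hole [ 0.6075 -0.1656] px800 [386.  91.] r/exp 0.88
yellow hole [ 0.6019 -0.1648] px800 [384. 102.] r/exp 0.93
yellow none [254.35180919 256.98170484]
yellow none [250.3537415  343.82118562]
yellow z 0.045 602 -167 [75.8, 85.1] 81.2 [248.0, 62.0]
yellow z 0.02 604 -166 [82.0, 92.0] 81.2 [248.0, 62.0]
yellow z 0.045 433 -170 [97.7, 137.9] 0.3 [254.0, 257.0]
yellow z 0.02 421 -170 [105.7, 149.2] 0.3 [254.0, 257.0]
yellow z 0.045 317 -170 [45.9, 137.1] 0.3 [250.0, 344.0]
yellow z 0.02 295 -170 [49.7, 148.3] 0.3 [250.0, 344.0]
green hole [ 0.4611 -0.31  ] px800 [619. 346.] r/exp 1.06
shift cm (tool, before turn) [ 9.68 -0.26 15.01] turn about tool z 8.9 tilt [-0.e+00  1.e-04 -1.e+00]
```

View pics/w5.png

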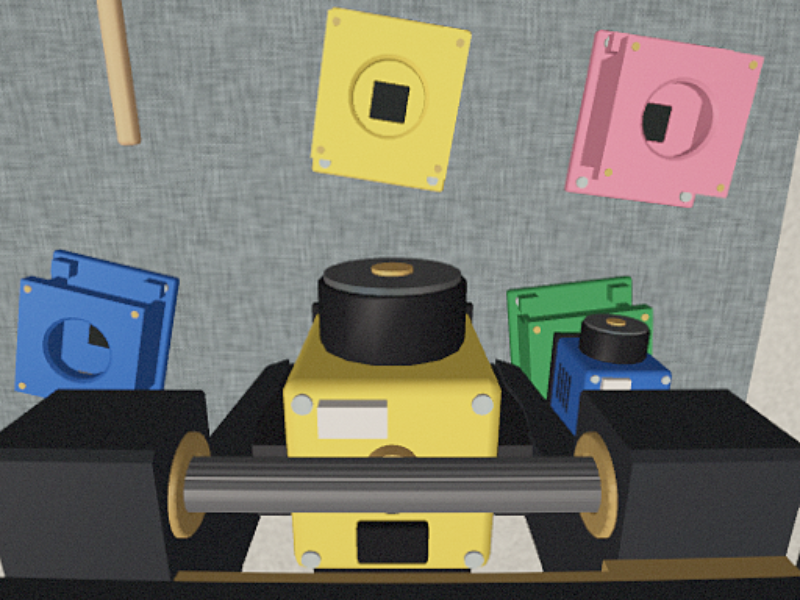

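The empty yellow stand's hole is at (387,98). The blue stand's hole is visible at (77,348).

>>> apply_moves(
  steps=[
    [[3.2,-0.25,0],[0,0,0]],
    [[3.2,0,0],[0,0,0]],
    [[3.2,0,0],[0,0,0]],
    [[0,0,0],[0,0,8.9]],
    [[0,0,3],[0,0,0]],
    [[0,0,3],[0,0,0]],
    [[0,0,3],[0,0,0]],
    [[0,0,2.5],[0,0,0]],
    [[0,0,1.5],[0,0,0]],
    [[0,0,0.7],[0,0,0]],
    [[0,0,0.4],[0,0,0]],
    [[0,0,0.3],[0,0,0]],
    [[0,0,0.3],[0,0,0]],
    [[0,0,0.2],[0,0,0]],
    [[0,0,0],[0,0,0]],
    [[0,0,0],[0,0,0]],
  ],
)

```text
t: 17.73
tool_pos: [0.6043, -0.1675, 0.2213]
tool_rot: [0.997, -0.076, 0.0, 0.0]
contact_force: [0.3, 0.2, -2.5]
gripper_width: 0.517
grasp_force: 30.0
```

>>> apply_moves(
  steps=[
    [[0,0,0.1],[0,0,0]],
    [[0,0,0],[0,0,0]],
    [[0,0,0],[0,0,0]],
  ],
)

```text
t: 18.1
tool_pos: [0.6043, -0.1676, 0.2203]
tool_rot: [0.997, -0.076, 0.0, 0.0]
contact_force: [-0.0, -0.2, -3.0]
gripper_width: 0.52
grasp_force: 30.0
```

>>> apply_moves(
  steps=[
    [[0,0,0.05],[0,0,0]],
    [[0,0,0.03],[0,0,0]],
    [[0,0,0],[0,0,0]],
    [[0,0,0],[0,0,0]],
  ],
)

```text
t: 18.6
tool_pos: [0.6043, -0.1675, 0.2203]
tool_rot: [0.997, -0.076, 0.0, 0.0]
contact_force: [-3.1, 1.8, 6.0]
gripper_width: 0.521
grasp_force: 30.0
```

>>> apply_moves(
  steps=[
    [[0,0,0],[0,0,0]],
    [[0,0,0],[0,0,0]],
    [[0,0,0],[0,0,0]],
    [[0,0,0],[0,0,0]],
    [[0,0,0],[0,0,0]],
    [[0,0,0],[0,0,0]],
    [[0,0,0],[0,0,0]],
    [[0,0,-2],[0,0,0]],
    [[0,0,-3],[0,0,0]],
    [[0,0,-4],[0,0,0]],
    [[0,0,-4],[0,0,0]],
    [[0,0,-3],[0,0,0]],
    [[-4,3.6,0],[0,0,0]],
    [[-4,3.6,0],[0,0,0]],
    [[-4,3.6,0],[0,0,0]],
    [[-3.4,3.5,0],[0,0,0]],
    [[0,0,0],[0,0,0]],
    [[0,0,0],[0,0,0]],
    [[0,0,0],[0,0,0]],
  ],
  grip=100,
)

```text
t: 20.98
tool_pos: [0.4311, -0.285, 0.3794]
tool_rot: [0.997, -0.075, 0.0, -0.0]
contact_force: [0.0, 0.3, -0.2]
gripper_width: 0.999
grasp_force: 0.0
```

Run:
```python
from h import *
import pickle
c=optics.capture("wrist");pickle.dump(c,open("w6.pkl","wb"))
cv2.imwrite("pics/w6.png",cv2.resize(c["pixels"][:,:,::-1],(800,600)))
for k in (.6,.72,.8):head(c,"blue",k=k)
hole(c,"green")
w5=pickle.load(open("w5.pkl","rb")); print(ray(w5,[np.array([77,348])/1.5625],.045)); circ(w5,"blue")
print(readout.state()["tool_pos"])
```

```text
blue (446, -292, [44.9, 47.3], 89.2, [257.0, 165.0], 2871)
blue (446, -291, [44.7, 46.3], 89.4, [257.0, 165.0], 2871)
blue (446, -291, [44.1, 46.0], 89.3, [257.0, 165.0], 2871)
green z 0.045 449 -294 [86.2, 75.9] 7.1 [261.0, 138.0]
green z 0.02 445 -294 [93.1, 81.9] 7.1 [261.0, 138.0]
[[0.45811623 0.02572372]]
blue hole [0.4604 0.0249] px800 [ 78. 345.] r/exp 1.08
blue hole [0.4552 0.0277] px800 [ 75. 352.] r/exp 1.0
blue none [380.69282891 241.65104461]
[ 0.43111119 -0.28503377  0.3793114 ]
```

View pics/w6.png

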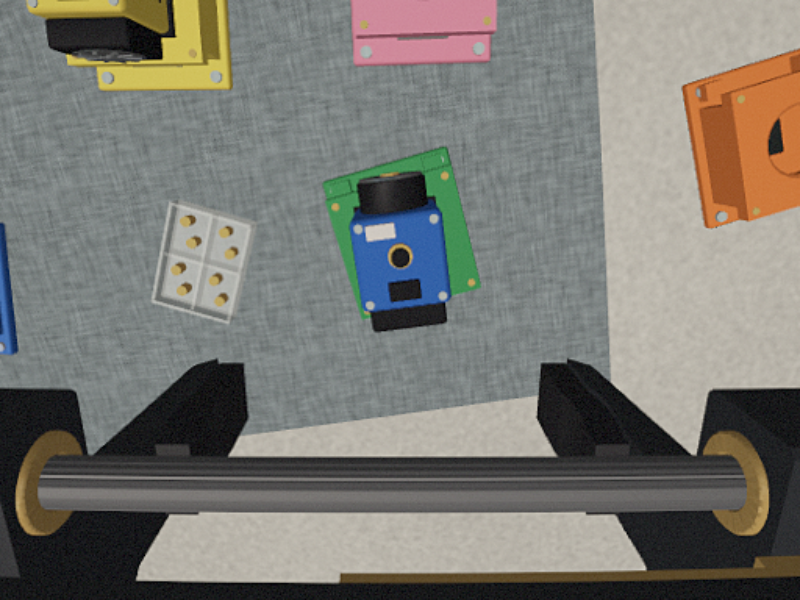

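The blue head is at (400,258) on the green stand, and both are clear.

```bash
python3 -c "
from h import *
delta((.446,-.2915),.0733,89.3)"
```

```text
shift cm (tool, before turn) [ 1.57  0.42 15.9 ] turn about tool z -7.9 tilt [-1.e-04  2.e-04 -1.e+00]
```

>>> apply_moves(
  steps=[
    [[1.55,0.4,0],[0,0,0]],
    [[0,0,0],[0,0,-7.9]],
    [[0,0,4],[0,0,0]],
    [[0,0,4],[0,0,0]],
    [[0,0,3],[0,0,0]],
    [[0,0,2.5],[0,0,0]],
    [[0,0,1.5],[0,0,0]],
    [[0,0,0.9],[0,0,0]],
    [[0,0,0],[0,0,0]],
    [[0,0,0],[0,0,0]],
  ],
)

```text
t: 22.28
tool_pos: [0.4453, -0.2921, 0.2212]
tool_rot: [1.0, -0.007, 0.0, 0.0]
contact_force: [0.1, -0.6, 0.8]
gripper_width: 1.003
grasp_force: 0.0
```

>>> apply_moves(
  steps=[
    [[0,0,0],[0,0,0]],
    [[0,0,0],[0,0,0]],
    [[0,0,0],[0,0,0]],
    [[0,0,0],[0,0,0]],
    [[0,0,0],[0,0,0]],
    [[0,0,0],[0,0,0]],
    [[0,0,0],[0,0,0]],
    [[0,0,0],[0,0,0]],
  ],
  grip=0,
)

```text
t: 23.28
tool_pos: [0.4451, -0.292, 0.2204]
tool_rot: [1.0, -0.007, -0.0, -0.0]
contact_force: [0.2, 0.4, 0.5]
gripper_width: 0.519
grasp_force: 30.0
```

>>> apply_moves(
  steps=[
    [[0,0,-1],[0,0,0]],
    [[0,0,-2],[0,0,0]],
    [[0,0,-4],[0,0,0]],
    [[0,0,-4],[0,0,0]],
    [[0,0,-4],[0,0,0]],
    [[-0.8,-3.5,0],[0,0,0]],
    [[-0.8,-3.5,0],[0,0,0]],
    [[-0.8,-3.5,0],[0,0,0]],
    [[-0.8,-3.5,0],[0,0,0]],
    [[-0.8,-3.5,0],[0,0,0]],
    [[-0.8,-3.5,0],[0,0,0]],
    [[-0.7,-3.5,0],[0,0,0]],
    [[-0.7,-3.5,0],[0,0,0]],
    [[-0.7,-3.8,0],[0,0,0]],
    [[0,0,0],[0,0,0]],
    [[0,0,0],[0,0,0]],
    [[0,0,0],[0,0,0]],
  ],
)

```text
t: 25.4
tool_pos: [0.3806, 0.0262, 0.3705]
tool_rot: [1.0, -0.007, 0.0, 0.0]
contact_force: [0.9, 0.3, -2.4]
gripper_width: 0.516
grasp_force: 30.0
```

Run:
```python
from h import *
import pickle
c=optics.capture("wrist");pickle.dump(c,open("w7.pkl","wb"))
cv2.imwrite("pics/w7.png",cv2.resize(c["pixels"][:,:,::-1],(800,600)))
circ(c,"blue"); hole(c,"blue"); delta((.4585,.026),.0733,76.1)
```

```text
blue hole [0.4566 0.0261] px800 [390. 136.] r/exp 0.99
blue none [254.58270522 256.73838564]
blue none [250.39733777 343.89051581]
blue z 0.045 456 27 [75.9, 84.6] 76.1 [249.0, 85.0]
blue z 0.02 456 27 [82.1, 91.6] 76.1 [249.0, 85.0]
blue z 0.045 305 28 [137.9, 97.8] 89.2 [255.0, 257.0]
blue z 0.02 293 28 [149.1, 105.8] 89.2 [255.0, 257.0]
blue z 0.045 189 29 [136.4, 46.0] 89.2 [250.0, 344.0]
blue z 0.02 168 29 [147.6, 49.7] 89.2 [250.0, 344.0]
shift cm (tool, before turn) [ 7.79 -0.09 15.01] turn about tool z 13.1 tilt [-1.e-04 -1.e-04 -1.e+00]
```

View pics/w7.png

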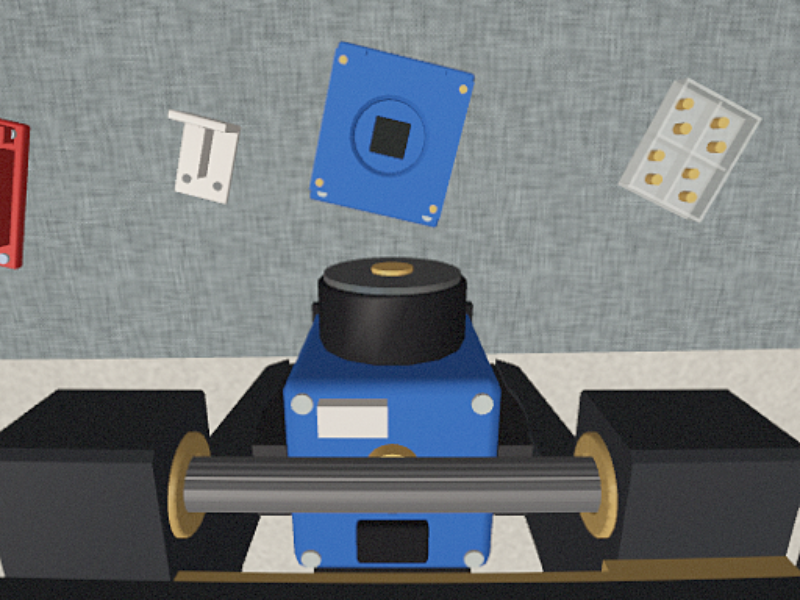

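The blue stand's hole is at (389,136), so its centre is (0.457, 0.0265).

>>> apply_moves(
  steps=[
    [[2.6,-0.15,0],[0,0,0]],
    [[2.6,0,0],[0,0,0]],
    [[2.5,0,0],[0,0,0]],
    [[0,0,0],[0,0,6.6]],
    [[0,0,0],[0,0,6.5]],
    [[0,0,3],[0,0,0]],
    [[0,0,3],[0,0,0]],
    [[0,0,3],[0,0,0]],
    [[0,0,2.5],[0,0,0]],
    [[0,0,1.5],[0,0,0]],
    [[0,0,0.7],[0,0,0]],
    [[0,0,0.4],[0,0,0]],
    [[0,0,0.3],[0,0,0]],
    [[0,0,0.3],[0,0,0]],
    [[0,0,0.2],[0,0,0]],
    [[0,0,0.1],[0,0,0]],
    [[0,0,0],[0,0,0]],
    [[0,0,0],[0,0,0]],
  ],
)

```text
t: 27.7
tool_pos: [0.4575, 0.0274, 0.2205]
tool_rot: [0.993, -0.121, 0.0, -0.0]
contact_force: [0.1, 0.3, -3.4]
gripper_width: 0.514
grasp_force: 30.0
```

>>> apply_moves(
  steps=[
    [[0,0,0.05],[0,0,0]],
    [[0,0,0.03],[0,0,0]],
    [[0,0,0],[0,0,0]],
    [[0,0,0],[0,0,0]],
  ],
)

```text
t: 28.2
tool_pos: [0.4575, 0.0274, 0.2204]
tool_rot: [0.993, -0.121, 0.0, 0.0]
contact_force: [-5.7, -0.1, 8.4]
gripper_width: 0.518
grasp_force: 30.0
```

>>> apply_moves(
  steps=[
    [[0,0,0],[0,0,0]],
    [[0,0,0],[0,0,0]],
    [[0,0,0],[0,0,0]],
    [[0,0,0],[0,0,0]],
    [[0,0,0],[0,0,0]],
    [[0,0,0],[0,0,0]],
    [[0,0,0],[0,0,0]],
    [[0,0,-2],[0,0,0]],
    [[0,0,-3],[0,0,0]],
    [[0,0,-4],[0,0,0]],
    [[0,0,-4],[0,0,0]],
    [[0,0,-3],[0,0,0]],
    [[-1.8,-4.1,0],[0,0,0]],
    [[-1.8,-4.1,0],[0,0,0]],
    [[-1.8,-4.1,0],[0,0,0]],
    [[-1.8,-4.1,0],[0,0,0]],
    [[-1.8,-4.0,0],[0,0,0]],
    [[-1.9,-4.0,0],[0,0,0]],
    [[0,0,0],[0,0,0]],
    [[0,0,0],[0,0,0]],
  ],
  grip=100,
)

```text
t: 30.7
tool_pos: [0.4102, 0.29, 0.3795]
tool_rot: [0.993, -0.121, -0.0, 0.0]
contact_force: [0.2, 0.2, 0.1]
gripper_width: 0.997
grasp_force: 0.0
```

Run:
```python
from h import *
import pickle
c=optics.capture("wrist");pickle.dump(c,open("w8.pkl","wb"))
cv2.imwrite("pics/w8.png",cv2.resize(c["pixels"][:,:,::-1],(800,600)))
for k in (.6,.72,.8):head(c,"green",k=k)
hole(c,"red")
print(readout.state()["tool_pos"])
```

```text
green (435, 308, [44.7, 47.1], 66.5, [222.0, 160.0], 2815)
green (435, 308, [44.3, 46.2], 66.8, [222.0, 160.0], 2815)
green (435, 309, [43.8, 45.5], 66.5, [222.0, 160.0], 2815)
red z 0.045 438 306 [77.6, 86.2] 75.3 [236.0, 134.0]
red z 0.02 435 308 [83.7, 93.0] 75.3 [236.0, 134.0]
[0.41039761 0.28968674 0.37954397]
```

View pics/w8.png

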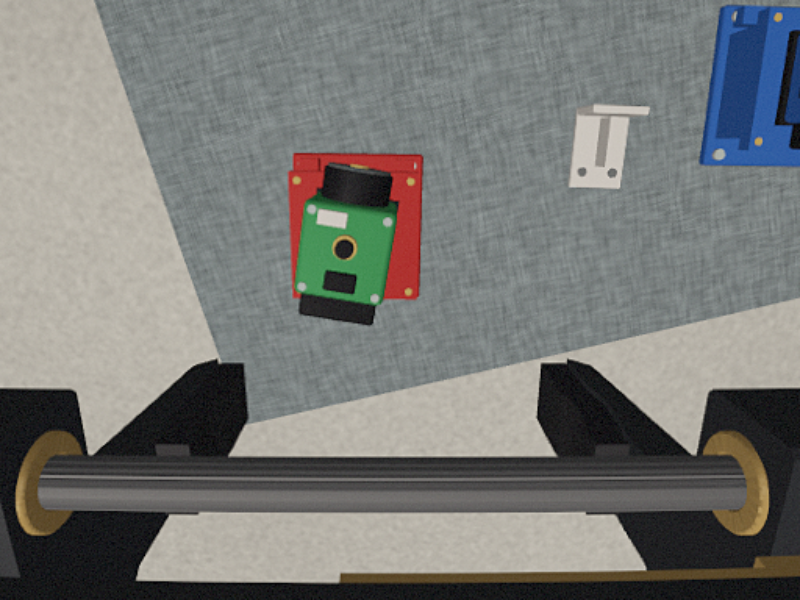

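The green head is at (345,250) on the red stand, clear on all sides: (0.435, 0.308), y axis at 66.6°.

```bash
python3 -c "
from h import *
delta((.435,.308),.0733,66.6)"
```

```text
shift cm (tool, before turn) [ 1.95 -2.37 15.92] turn about tool z 9.5 tilt [-2.e-04 -3.e-04 -1.e+00]
```

>>> apply_moves(
  steps=[
    [[1.95,-2.35,0],[0,0,0]],
    [[0,0,0],[0,0,9.5]],
    [[0,0,4],[0,0,0]],
    [[0,0,4],[0,0,0]],
    [[0,0,3],[0,0,0]],
    [[0,0,2.5],[0,0,0]],
    [[0,0,1.5],[0,0,0]],
    [[0,0,0.9],[0,0,0]],
    [[0,0,0],[0,0,0]],
    [[0,0,0],[0,0,0]],
  ],
)

```text
t: 32.0
tool_pos: [0.4349, 0.3086, 0.2214]
tool_rot: [0.979, -0.203, 0.001, -0.0]
contact_force: [-0.7, -0.6, -0.3]
gripper_width: 1.003
grasp_force: 0.0
```

>>> apply_moves(
  steps=[
    [[0,0,0],[0,0,0]],
    [[0,0,0],[0,0,0]],
    [[0,0,0],[0,0,0]],
    [[0,0,0],[0,0,0]],
    [[0,0,0],[0,0,0]],
    [[0,0,0],[0,0,0]],
    [[0,0,0],[0,0,0]],
    [[0,0,0],[0,0,0]],
  ],
  grip=0,
)

```text
t: 33.0
tool_pos: [0.4347, 0.3086, 0.2206]
tool_rot: [0.979, -0.203, -0.0, 0.0]
contact_force: [-0.7, -0.2, 0.7]
gripper_width: 0.521
grasp_force: 30.0
```

>>> apply_moves(
  steps=[
    [[0,0,-1],[0,0,0]],
    [[0,0,-2],[0,0,0]],
    [[0,0,-4],[0,0,0]],
    [[0,0,-4],[0,0,0]],
    [[0,0,-4],[0,0,0]],
    [[0,0,0],[0,0,-10.1]],
    [[0,0,0],[0,0,-10.1]],
    [[0,0,0],[0,0,-10.2]],
    [[0,0,0],[0,0,0]],
  ],
)

```text
t: 34.12
tool_pos: [0.4346, 0.3085, 0.3708]
tool_rot: [0.998, 0.06, -0.0, 0.0]
contact_force: [-0.6, -0.3, -3.7]
gripper_width: 0.519
grasp_force: 30.0
```

```bash
python3 -c "
from h import *
print(np.round(readout.state()['joint_positions'],2)); delta((.37,-.294),.223,97)"
```

```text
[0.4  0.36 1.53 0.   1.26 1.85]
shift cm (tool, before turn) [-13.68  59.03   0.09] turn about tool z -0.1 tilt [-2.e-04 -0.e+00 -1.e+00]
```

>>> apply_moves(
  steps=[
    [[-1,4.2,0],[0,0,0]],
    [[-1,4.2,0],[0,0,0]],
    [[-1,4.2,0],[0,0,0]],
    [[-1,4.2,0],[0,0,0]],
    [[-1,4.2,0],[0,0,0]],
    [[-1,4.2,0],[0,0,0]],
    [[-1,4.2,0],[0,0,0]],
    [[-1,4.2,0],[0,0,0]],
    [[-1,4.2,0],[0,0,0]],
    [[-1,4.2,0],[0,0,0]],
    [[-1,4.2,0],[0,0,0]],
    [[-1,4.2,0],[0,0,0]],
    [[-0.9,4.2,0],[0,0,0]],
    [[-0.8,4.4,0],[0,0,0]],
    [[0,0,0],[0,0,0]],
    [[0,0,0],[0,0,0]],
    [[0,0,0],[0,0,0]],
  ],
)

```text
t: 36.25
tool_pos: [0.3711, -0.2928, 0.3708]
tool_rot: [0.998, 0.061, 0.0, -0.0]
contact_force: [-0.4, 0.9, -2.9]
gripper_width: 0.518
grasp_force: 30.0
```

Run:
```python
from h import *
import pickle
c=optics.capture("wrist");pickle.dump(c,open("w9.pkl","wb"))
cv2.imwrite("pics/w9.png",cv2.resize(c["pixels"][:,:,::-1],(800,600)))
circ(c,"green"); hole(c,"green"); delta((.446,-.294),.0736,97)
```

```text
green hole [ 0.4445 -0.294 ] px800 [410. 142.] r/exp 0.94
green hole [ 0.4463 -0.29  ] px800 [404. 138.] r/exp 0.86
green hole [ 0.4412 -0.2911] px800 [404. 148.] r/exp 0.9
green none [254.6410077  257.29055283]
green none [250.21311475 344.06522497]
green z 0.045 443 -294 [84.4, 75.9] 7.1 [263.0, 89.0]
green z 0.02 444 -295 [91.3, 82.2] 7.1 [263.0, 89.0]
green z 0.045 296 -302 [97.9, 137.6] 7.0 [255.0, 257.0]
green z 0.02 284 -303 [105.9, 148.9] 7.0 [255.0, 257.0]
green z 0.045 181 -316 [46.0, 135.7] 7.0 [250.0, 344.0]
green z 0.02 160 -319 [49.8, 146.8] 7.0 [250.0, 344.0]
shift cm (tool, before turn) [ 7.42  1.03 15.02] turn about tool z 0.0 tilt [ 1.e-04 -0.e+00 -1.e+00]
```

View pics/w9.png

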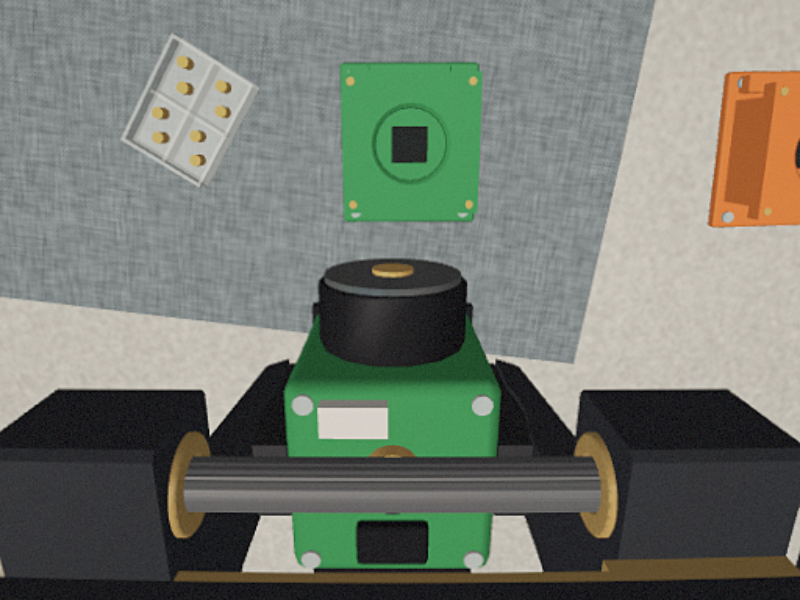

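The green stand's hole is at (410,143), so its centre is (0.4445, -0.294), and the held head is already square to it.

>>> apply_moves(
  steps=[
    [[2.5,0.5,0],[0,0,0]],
    [[2.5,0.5,0],[0,0,0]],
    [[2.3,0,0],[0,0,0]],
    [[0,0,3],[0,0,0]],
    [[0,0,3],[0,0,0]],
    [[0,0,3],[0,0,0]],
    [[0,0,2.5],[0,0,0]],
    [[0,0,1.5],[0,0,0]],
    [[0,0,0.7],[0,0,0]],
    [[0,0,0.4],[0,0,0]],
    [[0,0,0.3],[0,0,0]],
    [[0,0,0.3],[0,0,0]],
    [[0,0,0.2],[0,0,0]],
    [[0,0,0.1],[0,0,0]],
    [[0,0,0],[0,0,0]],
    [[0,0,0],[0,0,0]],
  ],
)

```text
t: 38.3
tool_pos: [0.4446, -0.2948, 0.2207]
tool_rot: [0.998, 0.061, 0.0, 0.0]
contact_force: [-0.4, -0.3, -3.5]
gripper_width: 0.522
grasp_force: 30.0
```

>>> apply_moves(
  steps=[
    [[0,0,0.05],[0,0,0]],
    [[0,0,0.03],[0,0,0]],
    [[0,0,0],[0,0,0]],
    [[0,0,0],[0,0,0]],
  ],
)

```text
t: 38.8
tool_pos: [0.4446, -0.2947, 0.2206]
tool_rot: [0.998, 0.061, 0.0, 0.0]
contact_force: [-2.9, 2.4, 7.2]
gripper_width: 0.518
grasp_force: 30.0
```

>>> apply_moves(
  steps=[
    [[0,0,0],[0,0,0]],
    [[0,0,0],[0,0,0]],
    [[0,0,0],[0,0,0]],
    [[0,0,0],[0,0,0]],
    [[0,0,0],[0,0,0]],
    [[0,0,0],[0,0,0]],
    [[0,0,0],[0,0,0]],
    [[0,0,-2],[0,0,0]],
    [[0,0,-3],[0,0,0]],
    [[0,0,-4],[0,0,0]],
    [[0,0,-4],[0,0,0]],
    [[0,0,-3],[0,0,0]],
    [[0,0,0],[0,0,9.1]],
    [[0,0,0],[0,0,9.2]],
  ],
  grip=100,
)

```text
t: 40.55
tool_pos: [0.4445, -0.2947, 0.3801]
tool_rot: [0.995, -0.101, 0.0, 0.0]
contact_force: [0.2, 0.2, -0.8]
gripper_width: 0.998
grasp_force: 0.0
```

>>> apply_moves(
  steps=[
    [[0.9,-4,0],[0,0,0]],
    [[0.9,-4,0],[0,0,0]],
    [[0.9,-4,0],[0,0,0]],
    [[0.9,-4,0],[0,0,0]],
    [[0.9,-4,0],[0,0,0]],
    [[0.9,-4,0],[0,0,0]],
    [[0.9,-4,0],[0,0,0]],
    [[0.9,-4,0],[0,0,0]],
    [[0.9,-4,0],[0,0,0]],
    [[0.9,-4,0],[0,0,0]],
    [[0.9,-4,0],[0,0,0]],
    [[0.3,-4,0],[0,0,0]],
    [[0,0,0],[0,0,0]],
    [[0,0,0],[0,0,0]],
    [[0,0,0],[0,0,0]],
  ],
)

```text
t: 42.42
tool_pos: [0.6384, 0.1549, 0.38]
tool_rot: [0.995, -0.099, 0.0, 0.0]
contact_force: [0.3, -0.6, 0.3]
gripper_width: 1.002
grasp_force: 0.0
```

Run:
```python
from h import *
c=optics.capture("wrist")
for k in (.6,.72): head(c,"red",k=k)
delta((.656,.1657),.0728,78.7)
```

```text
red (656, 166, [44.4, 46.6], 78.7, [234.0, 164.0], 2846)
red (495, 275, [62.0, 38.6], 75.4, [160.0, 350.0], 3219)
red (656, 166, [43.7, 45.1], 78.7, [234.0, 164.0], 2846)
red (495, 274, [62.4, 37.4], 76.6, [160.0, 350.0], 3219)
shift cm (tool, before turn) [ 1.51 -1.4  16.02] turn about tool z -0.1 tilt [ 1.e-04 -1.e-04 -1.e+00]
```

The red head is where I left it: (0.656, 0.166), y axis at 78.7°.

>>> apply_moves(
  steps=[
    [[1.5,-1.4,0],[0,0,0]],
    [[0,0,4],[0,0,0]],
    [[0,0,4],[0,0,0]],
    [[0,0,3],[0,0,0]],
    [[0,0,2.5],[0,0,0]],
    [[0,0,1.5],[0,0,0]],
    [[0,0,1.0],[0,0,0]],
    [[0,0,0],[0,0,0]],
    [[0,0,0],[0,0,0]],
  ],
)

```text
t: 43.6
tool_pos: [0.6561, 0.1668, 0.2208]
tool_rot: [0.995, -0.098, 0.001, -0.0]
contact_force: [-0.5, 0.8, -0.3]
gripper_width: 1.0
grasp_force: 0.0
```

>>> apply_moves(
  steps=[
    [[0,0,0],[0,0,0]],
    [[0,0,0],[0,0,0]],
    [[0,0,0],[0,0,0]],
    [[0,0,0],[0,0,0]],
    [[0,0,0],[0,0,0]],
    [[0,0,0],[0,0,0]],
    [[0,0,0],[0,0,0]],
    [[0,0,0],[0,0,0]],
  ],
  grip=0,
)

```text
t: 44.6
tool_pos: [0.6559, 0.1668, 0.2198]
tool_rot: [0.995, -0.098, -0.0, 0.0]
contact_force: [-0.4, -0.5, 0.7]
gripper_width: 0.52
grasp_force: 30.0
```

>>> apply_moves(
  steps=[
    [[0,0,-1],[0,0,0]],
    [[0,0,-2],[0,0,0]],
    [[0,0,-4],[0,0,0]],
    [[0,0,-4],[0,0,0]],
    [[0,0,-4],[0,0,0]],
    [[-4,-1,0],[0,0,0]],
    [[-4,-1,0],[0,0,0]],
    [[-4,-1,0],[0,0,0]],
    [[-4,-1,0],[0,0,0]],
    [[-4,-1,0],[0,0,0]],
    [[-4,-1,0],[0,0,0]],
    [[-4,-1,0],[0,0,0]],
    [[-3.8,-1.2,0],[0,0,0]],
    [[0,0,0],[0,0,3.4]],
    [[0,0,0],[0,0,0]],
    [[0,0,0],[0,0,0]],
    [[0,0,0],[0,0,0]],
  ],
)

```text
t: 46.72
tool_pos: [0.3604, 0.3092, 0.37]
tool_rot: [0.992, -0.128, 0.0, -0.0]
contact_force: [0.5, 0.0, -1.8]
gripper_width: 0.52
grasp_force: 30.0
```

Run:
```python
from h import *
import pickle
c=optics.capture("wrist");pickle.dump(c,open("w10.pkl","wb"))
cv2.imwrite("pics/w10.png",cv2.resize(c["pixels"][:,:,::-1],(800,600)))
circ(c,"red"); hole(c,"red"); delta((.4355,.307),.0728,75.3)
```

```text
red hole [0.4341 0.3086] px800 [359. 145.] r/exp 0.9
red none [254.67234043 257.26533974]
red none [250.39810427 343.99336493]
red z 0.045 434 307 [76.8, 83.4] 75.3 [232.0, 90.0]
red z 0.02 434 308 [83.1, 90.2] 75.3 [232.0, 90.0]
red z 0.045 287 329 [138.5, 97.6] 75.3 [255.0, 257.0]
red z 0.02 276 332 [149.8, 105.6] 75.3 [255.0, 257.0]
red z 0.045 175 358 [136.9, 47.2] 75.3 [250.0, 344.0]
red z 0.02 154 363 [148.1, 51.1] 75.3 [250.0, 344.0]
shift cm (tool, before turn) [ 7.33 -1.69 15.01] turn about tool z 0.0 tilt [ 0.  0. -1.]
```

View pics/w10.png

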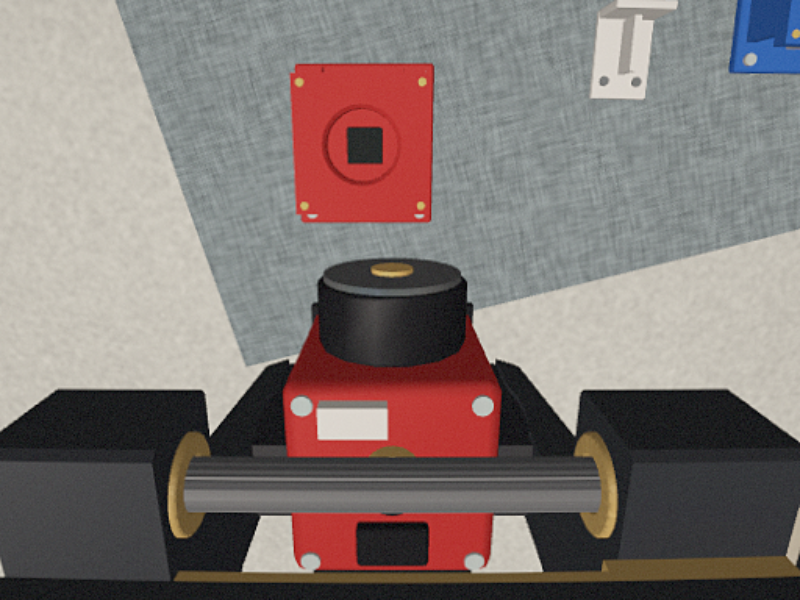

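The red stand's hole is at (361,145), so its centre is (0.434, 0.3075). The head is aligned with it.

>>> apply_moves(
  steps=[
    [[2.4,-0.8,0],[0,0,0]],
    [[2.4,-0.8,0],[0,0,0]],
    [[2.4,0,0],[0,0,0]],
    [[0,0,3],[0,0,0]],
    [[0,0,3],[0,0,0]],
    [[0,0,3],[0,0,0]],
    [[0,0,2.5],[0,0,0]],
    [[0,0,1.5],[0,0,0]],
    [[0,0,0.7],[0,0,0]],
    [[0,0,0.4],[0,0,0]],
    [[0,0,0.3],[0,0,0]],
    [[0,0,0.3],[0,0,0]],
    [[0,0,0.2],[0,0,0]],
    [[0,0,0.1],[0,0,0]],
    [[0,0,0],[0,0,0]],
    [[0,0,0],[0,0,0]],
  ],
)

```text
t: 48.78
tool_pos: [0.4338, 0.3067, 0.2199]
tool_rot: [0.992, -0.128, 0.0, -0.0]
contact_force: [0.4, -0.6, -1.9]
gripper_width: 0.518
grasp_force: 30.0
```

>>> apply_moves(
  steps=[
    [[0,0,0.05],[0,0,0]],
    [[0,0,0.03],[0,0,0]],
    [[0,0,0],[0,0,0]],
    [[0,0,0],[0,0,0]],
  ],
)

```text
t: 49.28
tool_pos: [0.4338, 0.3067, 0.2198]
tool_rot: [0.992, -0.128, 0.0, -0.0]
contact_force: [-3.2, -1.7, 6.3]
gripper_width: 0.521
grasp_force: 30.0
```

>>> apply_moves(
  steps=[
    [[0,0,0],[0,0,0]],
    [[0,0,0],[0,0,0]],
    [[0,0,0],[0,0,0]],
    [[0,0,0],[0,0,0]],
    [[0,0,0],[0,0,0]],
    [[0,0,0],[0,0,0]],
    [[0,0,0],[0,0,0]],
    [[0,0,-2],[0,0,0]],
    [[0,0,-3],[0,0,0]],
    [[0,0,-4],[0,0,0]],
    [[0,0,-4],[0,0,0]],
    [[0,0,-4],[0,0,0]],
    [[-4,0,0],[0,0,0]],
    [[-4,0,0],[0,0,0]],
    [[-4,0,0],[0,0,0]],
    [[-4,0,0],[0,0,0]],
    [[0,0,0],[0,0,0]],
    [[0,0,0],[0,0,0]],
  ],
  grip=100,
)

```text
t: 51.52
tool_pos: [0.2795, 0.3471, 0.3891]
tool_rot: [0.992, -0.128, 0.0, -0.0]
contact_force: [0.8, 0.1, -0.6]
gripper_width: 1.002
grasp_force: 0.0
```

Run:
```python
from h import *
a=optics.capture("scene")["pixels"][90:300,140:400,::-1]; 
cv2.imwrite("pics/fin.png",cv2.resize(a,(742,600),interpolation=cv2.INTER_CUBIC))
```

```text
(no output)
```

View pics/fin.png

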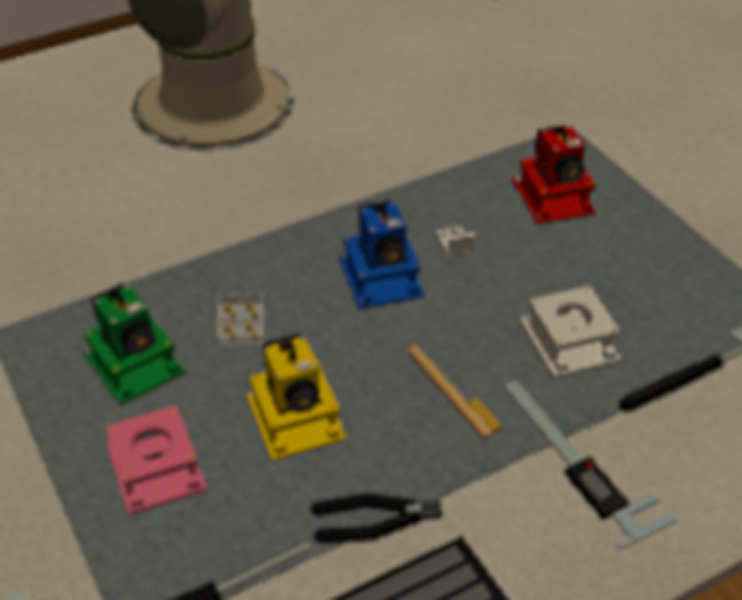

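All four heads sit upright in the stands of their own colour: green (130,340), blue (380,255), yellow (297,395) and red (557,170). The white stand (572,325) is empty and the arm is clear.

```bash
python3 -c "
from workcell import r
print(r.hand_in())"
```

```text
the job is handed in; nothing more can be done
None
```

I handed the job in after about 52 s of robot time: all four print heads sit upright in the stands of their own colour, and the white stand is empty again.

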